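# Shut down the sieve shaker and hand over to the scale

### The arm

A 6-joint arm with a two-finger parallel gripper is mounted at the origin on a cart in front of the work surface, level with it; the furniture and walls round the work are solid. World frame = base frame: x ahead of the robot, y to its left, z up, the work surface at z = 0. Lengths are in m, angles in rad, forces in N, time in s.
With the tool pointing down it reaches from about 0.225 to 0.875 m from the base axis. Payload 3.4 kg.
Tool frame: the origin (TCP) lies on the centre line of the jaws, within the pads' length; the fingertips stand 22 mm ahead of it and the grasp point (between the pads) lies 3 mm ahead of it; z points along the fingers, y is the line along which they close (so a half turn about z gives the same grasp; the last joint's range is limited). The gripper opens to 85 mm and grips with 20 to 120 N. Pads are 22 mm wide; open, the fingers measure 114 mm over their backs; the gripper's body (76 mm by 85 mm) begins 54 mm behind the grasp point. The pads swing forward as they close: fully open they stand 13 mm farther back than shut.
Start: joints at [-0.121, 0.276, 1.505, -0, 1.361, -0.121], TCP at [0.575, -0, 0.253] pointing down, gripper open.
Joint ranges: [-2.89, 2.89], [-0.75, 2.08], [0.22, 2.7], [-1.18, 4.32], [0.11, 2.71], [-2.7, 2.7]. Speed limits (rad/s): [2.57, 2.57, 3.14, 3.14, 3.14, 3.14].

### API

Orientations are given as a unit quaternion [w, x, y, z].
In Python, from rig import manip, get_image gives the robot as it stands (manip), with the cameras as plain functions.
- The arm moves only by the tool creep_tool, called after ">>>" as name(argument=value, ...) on one line, values as JSON. Schema: {"type":"object","properties":{"steps":{"type":"array","items":{"type":"object","properties":{"sx":{"type":"number"},"sy":{"type":"number"},"sz":{"type":"number"},"twist":{"type":"number"}},"additionalProperties":false},"minItems":1,"maxItems":5},"aperture":{"type":"number"},"force":{"type":"number"},"only":{"type":"string"},"quiet":{"type":"boolean"},"lines":{"type":"string"}},"required":["steps"],"additionalProperties":false}. steps is a list of rows, 1 to 5 of them, each an object with the fields sx, sy, sz (the shift in m), twist (a turn about the tool's z in rad); a field left out counts as zero; each row shifts and turns the commanded pose from where the row before left it, along the tool's axes as they then stand; what a row does not reach is not made up. A row lasts 1/12 s, in which the tool goes at most 0.0417 m and 0.125 rad, less where a joint would pass 70% of its speed; a pose out of reach is approached as far as the arm can. aperture is the finger opening in m, set as the call begins (left out keeps the last). The fingers move at their own pace and stop on an object; force is the grip in N (left out, the last holds). Time passes only in rows, so rows that do not move let the fingers close. The tool returns the time, the measured TCP pose, the force, the opening and the grip force at its end. only (a regular expression) keeps the lines of the reply that match it, lines (a string "A,B") keeps lines A to B, and quiet returns only ok. Input that does not fit is refused with a message, and nothing moves.
- manip.get_state(): the state, without advancing time (a new reading comes with each control period).
- get_image(name): name is "scene" or "side" or "wrist"; returns a dict with "img" (420x560x3 uint8, red, green, blue), "camera_matrix" (3x3 intrinsics, pixels), "T" (4x4, takes a point from camera to world coordinates); the wrist camera has in their place "hand_eye" (4x4, takes a point from camera to tool coordinates, whose origin is the TCP and whose axes are the flange's). Camera axes: x right, y down, z forward; pixel columns grow to the right and rows downward; lengths in m; the calibration is good to about 2 mm. A picture is of the moment at which its call begins: read the wrist's pose just before it. There is no depth.
- manip.sign_off(): hands the job in; it is judged then, once.
The state is a dict: "clock": time; "qpos": joint angles; "qd": joint speeds; "effort": joint torques, N m; "position": TCP position; "ee_rot": TCP orientation; "contact_force": force on the tool from outside, world axes, zero at the start; "moment": the same for the moment, N m; "width": finger opening in m; "gripper_force": force on a finger pad.
Only numpy, scipy, OpenCV 4.12 (cv2) and the standard library are available. Lean on these libraries where they do the work, as an engineer would, in place of code of your own. Each camera call takes 0.05 s, during which the arm holds its last target. There are 200 camera calls.

### The job

The grain in the sieve canister is done: at the breaker box, switch off the shaker's two orange breakers (levers toward you). Only when both are off, so that the shaker stands still, lift the canister off it by its handle and set it down gently and upright, wholly on the cork mat, and switch the scale's blue breaker on (lever away from you); these two may be done in either order. Leave the black breakers as they are, do not knock or shift anything else that stands about, and let go of everything.

Things in the scene. Friction and masses are not known exactly. Their poses are not given: they have to be found in the camera images.
- breaker_box: grey breaker box, a sloping desk enclosure fixed on the table, 150 mm deep (x), 206 wide (y), 46 high in front, 86 behind. Origin: centre of its underside; x to its back, y to its left, z up. A row of six white breakers, 27 mm apart in an order that varies, lies along y across its deck at y = -67.5 to 67.5 mm; a strip in the lever's colour marks each breaker's back end
- deck (a point): centre of the breaker box's deck, 66 mm above its underside; axes as the box. The deck slopes up to the back at 15 degrees. Each breaker is 86 mm long up the slope, 4 mm proud, with a nose 46 mm long whose top is 8 mm above the deck; its lever pivots at x = 0, 2 mm above the deck, ends 34 mm from the pivot and stands 28 mm clear of the nose. Only 14 mm is clear between neighbouring levers
- brk_orange_a (a joint): orange (one of two) lever, 13 mm wide, 8 to 11 mm thick. Value in rad about the box's y axis: 0 = OFF (leans 0.45 rad from the deck's normal to the front, toward the robot), 0.9 = ON (leans 0.45 the other way, to the back). An over-centre action holds it at either end: about 3 N at its end starts it, past 0.45 it snaps over. Shaker motor; starts ON
- tip_orange_a (a point): middle of the outer end of the lever brk_orange_a (orange); it moves with the lever, about 30 mm between OFF and ON. Its axes are the box's when OFF and turn with the lever
- brk_orange_b (a joint): orange (the other of two) lever, 13 mm wide, 8 to 11 mm thick. Value in rad about the box's y axis: 0 = OFF (leans 0.45 rad from the deck's normal to the front, toward the robot), 0.9 = ON (leans 0.45 the other way, to the back). An over-centre action holds it at either end: about 3 N at its end starts it, past 0.45 it snaps over. Shaker control; starts ON
- tip_orange_b (a point): middle of the outer end of the lever brk_orange_b (orange); it moves with the lever, about 30 mm between OFF and ON. Its axes are the box's when OFF and turn with the lever
- brk_blue (a joint): blue lever, 13 mm wide, 8 to 11 mm thick. Value in rad about the box's y axis: 0 = OFF (leans 0.45 rad from the deck's normal to the front, toward the robot), 0.9 = ON (leans 0.45 the other way, to the back). An over-centre action holds it at either end: about 3 N at its end starts it, past 0.45 it snaps over. Bench scale; starts OFF
- tip_blue (a point): middle of the outer end of the lever brk_blue (blue); it moves with the lever, about 30 mm between OFF and ON. Its axes are the box's when OFF and turn with the lever
- brk_black_a (a joint): black lever, 13 mm wide, 8 to 11 mm thick. Value in rad about the box's y axis: 0 = OFF (leans 0.45 rad from the deck's normal to the front, toward the robot), 0.9 = ON (leans 0.45 the other way, to the back). An over-centre action holds it at either end: about 3 N at its end starts it, past 0.45 it snaps over. Another circuit; starts either way
- tip_black_a (a point): middle of the outer end of the lever brk_black_a (black); it moves with the lever, about 30 mm between OFF and ON. Its axes are the box's when OFF and turn with the lever
- brk_black_b (a joint): black lever, 13 mm wide, 8 to 11 mm thick. Value in rad about the box's y axis: 0 = OFF (leans 0.45 rad from the deck's normal to the front, toward the robot), 0.9 = ON (leans 0.45 the other way, to the back). An over-centre action holds it at either end: about 3 N at its end starts it, past 0.45 it snaps over. Another circuit; starts either way
- tip_black_b (a point): middle of the outer end of the lever brk_black_b (black); it moves with the lever, about 30 mm between OFF and ON. Its axes are the box's when OFF and turn with the lever
- brk_black_c (a joint): black lever, 13 mm wide, 8 to 11 mm thick. Value in rad about the box's y axis: 0 = OFF (leans 0.45 rad from the deck's normal to the front, toward the robot), 0.9 = ON (leans 0.45 the other way, to the back). An over-centre action holds it at either end: about 3 N at its end starts it, past 0.45 it snaps over. Another circuit; starts either way
- tip_black_c (a point): middle of the outer end of the lever brk_black_c (black); it moves with the lever, about 30 mm between OFF and ON. Its axes are the box's when OFF and turn with the lever
- shaker: round blue sieve-shaker base, 130 mm across, fixed in place. Origin: centre of its underside. Its steel plate, on which the canister stands, is at z = 55 mm; three lugs 16 mm wide rise 12 mm above the plate round the canister's foot (at 50 mm from the axis)
- canister: closed steel sieve canister, 92 mm across (lid 95 mm), lid top at 117 mm, 0.35 to 0.7 kg, standing on the shaker. Origin: centre of its underside; z up, y along its handle. An arched handle with 10 mm wire legs at y = -48 and 48 mm stands over the lid
- handle (a point): middle of the canister's handle bar: a black grip 13 mm thick and 60 mm long along the canister's y, centre 160 mm above the canister's underside, 43 mm above its lid; free underneath
- cork_mat: round cork mat lying fixed on the table, 130 mm across, 8 mm thick. Origin: centre of its underside
- tin_stack: bystander: stack of nested gold tins, 105 mm across, 194 mm high, loose. Origin: centre of its underside
- pot_green: bystander: white pot with green lid, 67 mm across, 72 mm high, loose. Origin: centre of its underside
- pot_red: bystander: white pot with red lid, 64 mm across, 68 mm high, loose. Origin: centre of its underside
- tamper: bystander: beech tamper, 81 mm across, 98 mm high, loose. Origin: centre of its underside
- weight: bystander: grey calibration weight, 38 mm across, 52 mm high, loose. Origin: centre of its underside
- stamp: bystander: red and grey hand stamp, 34 x 52 mm, 70 mm high, loose. Origin: centre of its underside

How it is judged:
By the outcome, as a careful person would: the job done as asked, in the order asked, and still so for the second after the job is handed in, with the robot touching nothing.
It also fails if it takes over 62 s, if anything falls off the work surface, if the arm or the gripper's body presses on something with over 40 N, if the wrist force passes 120 N, or if a joint passes its speed limit or range.

## Working session

There is one attempt and no reset: what is moved stays moved. The work goes in short steps, Python scripts to look and compute and a tool call to move; the robot and the scene stay as the last step left them, time stands still between calls to the robot, and variables do not carry over. Pictures are saved under pics/ and viewed, at most 10 in all, crops included, and the job is handed in when it is done.

```bash
ls; mkdir -p pics; python3 - <<'E'
from rig import manip, get_image
import cv2,numpy as np
s=manip.get_state();print(s)
for n in("scene","side"):
    d=get_image(n);cv2.imwrite(f"pics/{n}0.png",d["img"][:,:,::-1]);np.savez(f"pics/{n}0.npz",K=d["camera_matrix"],T=d["T"]);print(d["camera_matrix"],d["T"])
d=get_image("wrist");print(d["camera_matrix"],d["hand_eye"]);cv2.imwrite("pics/wrist0.png",d["img"][:,:,::-1])
E
```

```text
pics
rig.py
{'clock': 0.0, 'qpos': array([-1.21009036e-01,  2.76567233e-01,  1.50612111e+00,  4.11977921e-06,
        1.36068966e+00, -1.20986441e-01]), 'qd': array([-0.00038455, -0.00024813,  0.00144507,  0.00050107,  0.00042884,
        0.00048486]), 'effort': array([ 6.20495921e-04, -4.16768074e+01, -2.45808578e+01, -1.52056768e-04,
        1.11346930e-02,  1.69860516e-05]), 'position': array([5.74517716e-01, 4.94525918e-05, 2.52460292e-01]), 'ee_rot': array([-7.04032181e-04,  7.07114793e-01,  7.07098206e-01, -5.48825575e-04]), 'contact_force': array([ 0.48824138,  0.33013637, -0.8194719 ]), 'moment': array([ 0.0384742 ,  0.0323351 , -0.01615156]), 'gripper_force': 0.0, 'width': 0.0849791766482494}
[[516.51697999   0.         276.17516397]
 [  0.         516.51697999 212.75438858]
 [  0.           0.           1.        ]] [[ 0.64997936 -0.52762175  0.54693886 -0.13239543]
 [-0.75990984 -0.45881245  0.46046516 -0.60588207]
 [ 0.00799093 -0.71491708 -0.69916359  1.0323312 ]
 [ 0.          0.          0.          1.        ]]
[[510.03853538   0.         278.22905787]
 [  0.         510.03853538 208.19561629]
 [  0.           0.           1.        ]] [[ 0.92471274 -0.14868007  0.35042915  0.01202195]
 [-0.38056924 -0.38180143  0.84225574 -1.34191609]
 [ 0.00856771 -0.91220716 -0.4096397   0.77897494]
 [ 0.          0.          0.          1.        ]]
[[362.01031844   0.         274.37681949]
 [  0.         362.01031844 206.7039249 ]
 [  0.           0.           1.        ]] [[-1.54907002e-04 -9.58479521e-01 -2.85161331e-01  7.40503342e-02]
 [ 9.99999729e-01  5.66178206e-05 -7.33528564e-04  3.30043800e-05]
 [ 7.19217320e-04 -2.85161367e-01  9.58479252e-01 -1.19754323e-01]
 [ 0.00000000e+00  0.00000000e+00  0.00000000e+00  1.00000000e+00]]
```

View pics/scene0.png

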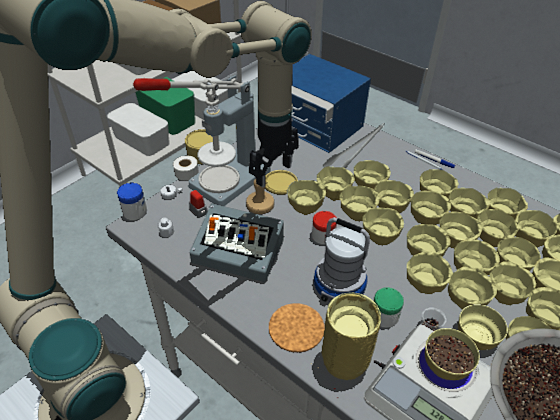

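View pics/side0.png

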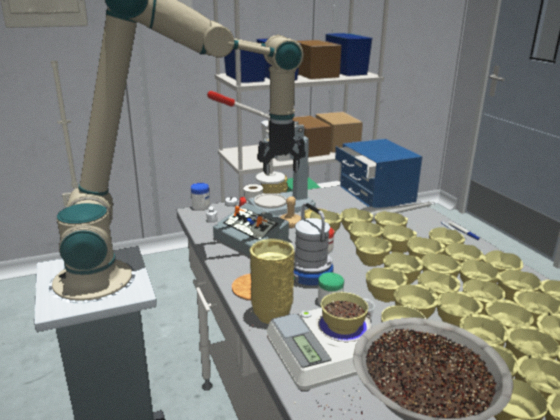

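The scene view shows the breaker box at about (237,243), canister on shaker (345,255), mat (297,327), tin stack (350,335) close by both, red pot (323,225), green pot (389,303), tamper (260,195). Now an enlarged composite.

```bash
python3 - <<'E'
import cv2,numpy as np
a=cv2.imread("pics/scene0.png");
x=cv2.resize(a[200:290,180:300],(800,600),interpolation=cv2.INTER_CUBIC);cv2.imwrite("pics/boxz.png",x)
y=cv2.resize(a[200:380,240:420],(600,600),interpolation=cv2.INTER_CUBIC);cv2.imwrite("pics/canz.png",y)
E
```

```text
(no output)
```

View pics/boxz.png

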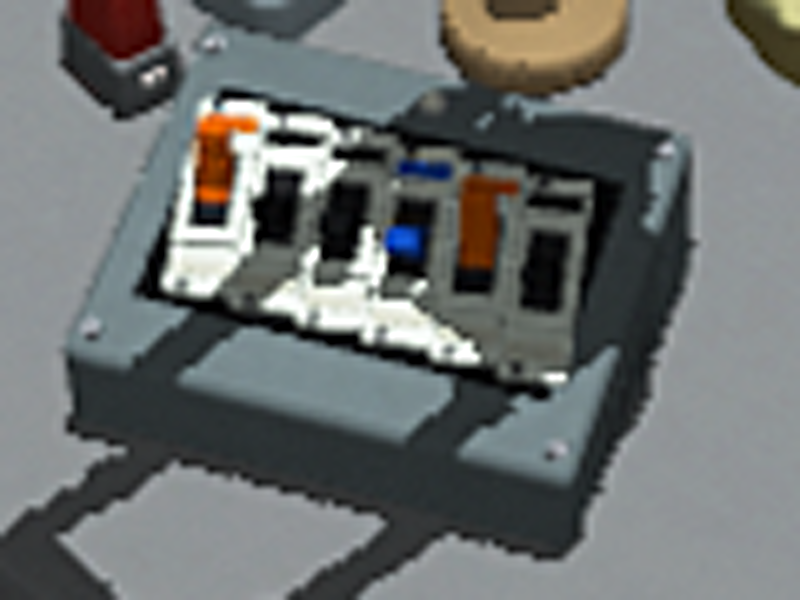

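View pics/canz.png

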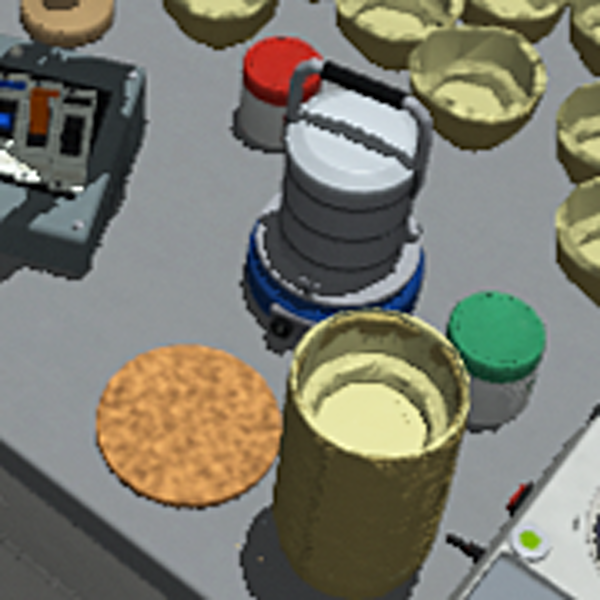

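View pics/wrist0.png

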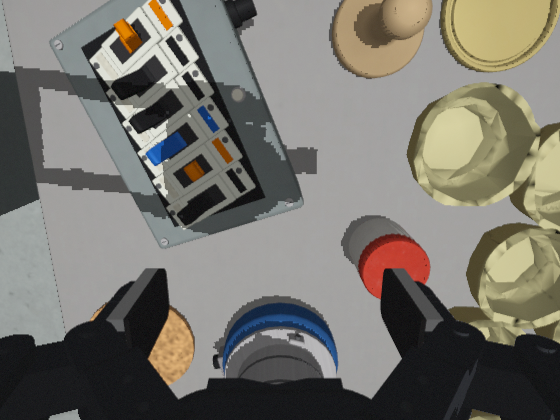

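Crop shows, from the box's left: orange(ON), black, black, blue(OFF), orange(ON), black. The wrist view shows the same row, with box corners at (51,42), (164,249), (302,204). The handle grip runs from scene (336,221) to (361,229).

```bash
cat > h.py <<'E'
import cv2,numpy as np
from scipy.spatial.transform import Rotation as R
from scipy.optimize import least_squares
def cam(n,f="0"):
    z=np.load(f"pics/{n}{f}.npz");return z["K"],z["T"]
def wristT(pos,q,he):
    T=np.eye(4);T[:3,:3]=R.from_quat(np.r_[q[1:],q[0]]).as_matrix();T[:3,3]=pos;return T@he
def proj(K,T,P):
    p=np.linalg.inv(T)@np.r_[P,1];p=K@p[:3];return p[:2]/p[2]
def at(K,T,uv,z):
    d=T[:3,:3]@np.linalg.inv(K)@np.r_[uv,1];return T[:3,3]+d*(z-T[2,3])/d[2]
HE=np.array([[-1.54907002e-04,-9.58479521e-01,-2.85161331e-01,7.40503342e-02],[1,5.66e-05,-7.335e-04,3.3e-05],[7.19e-04,-2.85161367e-01,9.58479252e-01,-1.19754323e-01],[0,0,0,1]])
KW=np.array([[362.01,0,274.377],[0,362.01,206.704],[0,0,1]])
def box(p,P):
    c,s=np.cos(p[2]),np.sin(p[2]);return np.array([p[0]+c*P[0]-s*P[1],p[1]+s*P[0]+c*P[1],P[2]])
def tip(slot,on,L=.034): # slot y, box frame
    a=np.radians(15);b=(.45 if on else -.45)-a  # lean from vertical, + to back
    n=np.array([-np.sin(a),0,np.cos(a)]);return np.array([0,slot,.066])+.002*n+L*np.array([np.sin(b),0,np.cos(b)])
E
python3 - <<'E'
from h import *
W=(KW,wristT([.574518,0,.25246],[-7.04e-4,.7071148,.7070982,-5.488e-4],HE));S=cam("scene");D=cam("side")
F=[(W,(51,42),(-.075,.103,.046)),(W,(164,249),(-.075,-.103,.046)),(W,(302,204),(.075,-.103,.086)),
(S,(211,203.5),(.075,.103,.086)),(S,(283.5,220.5),(.075,-.103,.086)),(S,(266,273.5),(-.075,-.103,.046)),(S,(190.5,253),(-.075,.103,.046)),(S,(266,283.5),(-.075,-.103,0))]
r=lambda p:np.concatenate([proj(*c,box(p,np.array(P)))-uv for c,uv,P in F])
o=least_squares(r,[.46,.17,0.4],loss="soft_l1");print(o.x,r(o.x).reshape(-1,2).round(1).tolist())
for n,s,on in(("oa",.0675,1),("ob",-.0405,1),("blue",-.0135,0)):
    P=box(o.x,tip(s,on));print(n,P.round(4),"W",proj(*W,P).round(1),"S",proj(*S,P).round(1),"D",proj(*D,P).round(1))
im=cv2.cvtColor(cv2.imread("pics/wrist0.png"),cv2.COLOR_BGR2HSV)
for nm,lo,hi in(("orange",(5,200,120),(20,255,255)),("blue",(108,170,90),(125,255,255))):
    n,_,st,ce=cv2.connectedComponentsWithStats(cv2.inRange(im,lo,hi));print(nm,[(st[i][4],st[i][:4].tolist(),ce[i].round(1).tolist()) for i in range(1,n) if st[i][4]>15])
im=cv2.cvtColor(cv2.imread("pics/scene0.png"),cv2.COLOR_BGR2HSV)
m=cv2.inRange(im,(5,80,120),(20,200,255));n,_,st,ce=cv2.connectedComponentsWithStats(m)
i=1+st[1:,4].argmax();print("mat",st[i],ce[i],at(*S,ce[i],.008), at(*S,(st[i][0],ce[i][1]),.008))
h=at(*S,(348.8,224.5),.215);a=at(*S,(336,221),.215);b=at(*S,(361.5,229.4),.215)
print("handle",h,a,b,np.linalg.norm(a-b),"side",proj(*D,h))
print("tin",at(*S,(354,315.5),.194),"red",at(*S,(325,221),.068),"green",at(*S,(389,300.5),.072))
c=at(*W,(280,356),.055);print("shaker side pt",c)
E
```

```text
[0.49444262 0.05431827 0.40339872] [[-4.5, -0.2], [-0.1, 3.6], [8.5, 2.6], [-1.2, -1.6], [-0.0, -1.9], [-0.6, -2.1], [-2.4, -1.0], [-0.5, -0.4]]
oa [0.4733 0.1187 0.1013] W [126.8  30.9] S [211.7 218.1] D [237.  205.7]
ob [0.5157 0.0194 0.1013] W [197.7 174.1] S [251.7 227.4] D [259.7 215.7]
blue [0.4788 0.033  0.0937] W [150.8 154.7] S [237.7 235. ] D [247.2 218. ]
orange [(np.int32(246), [149, 0, 23, 30], [160.1, 14.0]), (np.int32(341), [114, 19, 24, 34], [124.7, 32.5]), (np.int32(178), [212, 138, 21, 25], [222.0, 150.3]), (np.int32(112), [186, 165, 14, 15], [192.5, 171.9])]
blue [(np.int32(174), [198, 107, 21, 26], [207.8, 119.1]), (np.int32(410), [161, 132, 26, 30], [171.6, 145.4])]
mat [ 269  303   56   48 2097] [296.18407248 326.82069623] [ 0.41232929 -0.21167969  0.008     ] [ 0.37118206 -0.16407915  0.008     ]
handle [ 0.58428084 -0.21319466  0.215     ] [ 0.57453948 -0.18535378  0.215     ] [ 0.59017832 -0.24290131  0.215     ] 0.05963465235264144 side [313.20483839 207.61667431]
tin [ 0.4063405  -0.35173908  0.194     ] red [ 0.68267883 -0.08785313  0.068     ] green [ 0.57041818 -0.35194281  0.072     ]
shaker side pt [ 0.57978766 -0.18255708  0.055     ]
```

>>> creep_tool(steps=[{"sx": 0.02,"sy": -0.02,"twist": -0.1},{"sx": 0.02,"sy": -0.02,"twist": -0.1},{"sx": 0.02,"sy": -0.02,"twist": -0.1},{"twist": -0.1},{}], aperture=0, force=30)

```text
clock: 0.57
position: [0.5082, 0.0543, 0.2534]
ee_rot: [-0.0, 0.551, 0.834, -0.0]
contact_force: [-0.0, 0.0, -0.1]
width: 0.0253
gripper_force: 0.0
```

>>> creep_tool(steps=[{},{}])

```text
clock: 0.73
position: [0.5102, 0.0532, 0.2533]
ee_rot: [0.0, 0.554, 0.833, 0.0]
contact_force: [0.1, 0.1, 0.7]
width: 0.0005
gripper_force: 0.0
```

```bash
cat > look.py <<'E'
from h import *
import sys
from rig import manip, get_image
n=sys.argv[1]
s=manip.get_state();d=get_image("wrist")
cv2.imwrite(f"pics/{n}.png",d["img"][:,:,::-1])
np.savez(f"pics/{n}.npz",K=d["camera_matrix"],T=wristT(s["position"],s["ee_rot"],d["hand_eye"]))
print(s["clock"],s["position"],s["ee_rot"],s["width"])
E
python3 look.py w1
```

```text
0.7333 [0.51019615 0.053201   0.25329937] [3.22730033e-04 5.53525736e-01 8.32832008e-01 5.01959009e-05] 0.0005420740631030143
```

View pics/w1.png

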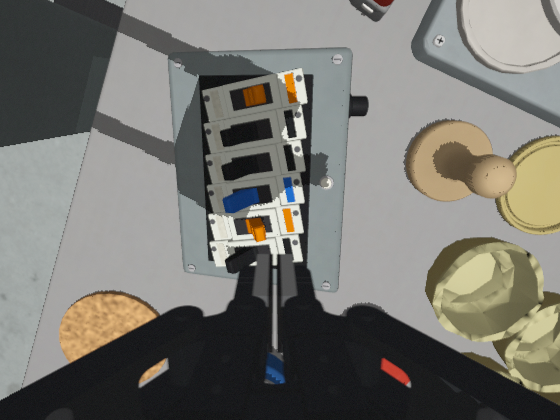

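Box seen squarely: corners (169,52), (353,48), (186,274), (340,291); orange levers at (255,95), (257,231), blue (240,200); strips at (290,87), (288,218), blue (290,189). Refit with these.

```bash
python3 - <<'E'
from h import *
W=cam("w1","");S=cam("scene")
im=cv2.cvtColor(cv2.imread("pics/w1.png"),cv2.COLOR_BGR2HSV)
for nm,lo,hi in(("orange",(5,200,100),(20,255,255)),("blue",(105,150,80),(125,255,255))):
    n,_,st,ce=cv2.connectedComponentsWithStats(cv2.inRange(im,lo,hi));print(nm,[(int(st[i][4]),st[i][:4].tolist(),ce[i].round(1).tolist()) for i in range(1,n) if st[i][4]>15])
F=[((169,51),(-.075,.103,.046)),((354,46),(.075,.103,.086)),((186,276),(-.075,-.103,.046)),((340,293),(.075,-.103,.086))]
a=np.radians(15)
st=[((290.5,87.5),.0675),((291,189.5),-.0135),((288,219.5),-.0405)]
def r(p):
    e=[proj(*W,box(p,np.array(P)))-uv for uv,P in F]
    for uv,s in st:
        q=np.array([p[3]*np.cos(a)-.004*np.sin(a),s,.066+p[3]*np.sin(a)+.004*np.cos(a)]);e.append(proj(*W,box(p,q))-uv)
    return np.concatenate(e)
o=least_squares(r,[.49,.05,.4,.04]);print(o.x,r(o.x).reshape(-1,2).round(1).tolist())
for n,s,on in(("oa",.0675,1),("ob",-.0405,1),("blue",-.0135,0)):
    P=box(o.x,tip(s,on));print(n,P.round(4),"W",proj(*W,P).round(1),"S",proj(*S,P).round(1))
E
```

```text
orange [(215, [285, 73, 12, 30], [290.2, 88.0]), (352, [243, 85, 23, 21], [254.3, 95.1]), (153, [283, 209, 11, 23], [288.0, 220.0]), (325, [246, 218, 20, 24], [255.9, 228.5])]
blue [(171, [283, 178, 12, 24], [288.6, 189.3]), (589, [223, 188, 36, 25], [240.4, 199.8]), (221, [266, 366, 19, 18], [274.2, 375.2])]
[0.49244296 0.05802957 0.4018442  0.02970435] [[-3.0, -2.1], [2.2, -5.4], [-1.4, -3.3], [2.3, -0.3], [-0.2, 4.8], [-1.5, 3.6], [1.3, 3.9]]
oa [0.4714 0.1224 0.1013] W [261.2  91.8] S [210.1 217.8]
ob [0.5137 0.023  0.1013] W [263.2 233.3] S [250.1 227.2]
blue [0.4768 0.0367 0.0937] W [227.3 198.4] S [236.1 234.8]
```

```bash
python3 - <<'E'
import cv2
a=cv2.imread("pics/w1.png");cv2.imwrite("pics/w1z.png",cv2.resize(a[40:300,155:365],(484,600),interpolation=cv2.INTER_CUBIC))
E
```

```text
(no output)
```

View pics/w1z.png

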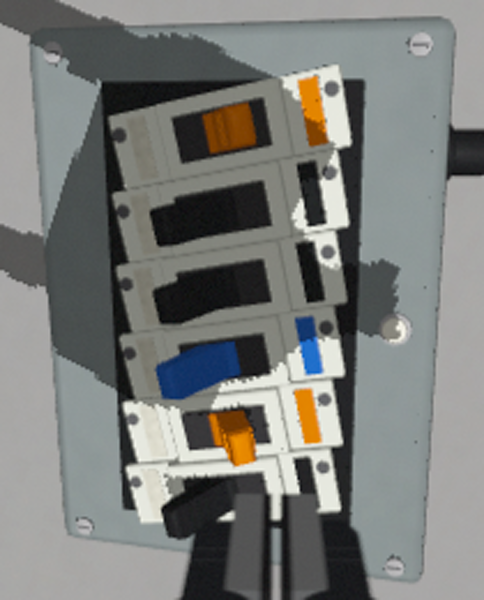

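The breakers (and levers) are visibly turned about 10° on the deck relative to the enclosure; the scene camera agrees. Fit that too.

```bash
cat > fit.py <<'E'
from h import *
W=cam("w1","");S=cam("scene")
F=[((169,51),(-.075,.103,.046)),((354,46),(.075,.103,.086)),((186,276),(-.075,-.103,.046)),((340,293),(.075,-.103,.086))]
a=np.radians(15)
def bp(p,s,u,v,h): # breaker-local u up slope, v left, h normal
    c,q=np.cos(p[3]),np.sin(p[3]);U=c*u-q*v;V=q*u+c*v
    return box(p,np.array([U*np.cos(a)-h*np.sin(a),s+V,.066+U*np.sin(a)+h*np.cos(a)]))
def btip(p,s,on):
    b=.45 if on else -.45;return bp(p,s,.034*np.sin(b),0,.002+.034*np.cos(b))
B=[((290.2,88),.0675,None,0,.004),((288.6,189.3),-.0135,None,0,.004),((288,220),-.0405,None,0,.004),
((202.7,89.9),.0675,-.043,.013,.004),((207.9,121.6),.0675,-.043,-.013,.004),((302.5,68.2),.0675,.043,.013,.004),((306.8,100.7),.0675,.043,-.013,.004),
((210,241.7),-.0675,-.043,.013,.004),((298,233.9),-.0675,.043,.013,.004)]
def r(p):
    e=[.4*(proj(*W,box(p,np.array(P)))-uv) for uv,P in F]
    e+=[proj(*W,bp(p,s,p[4] if u is None else u,v,h))-uv for uv,s,u,v,h in B]
    e.append(proj(*W,btip(p,-.0135,0))-(226.6,207))
    return np.concatenate(e)
o=least_squares(r,[.49,.05,.4,.15,.033]);p=o.x
if __name__=="__main__":
    print(p,r(p).reshape(-1,2).round(1).tolist())
    for n,s,on in(("oa",.0675,1),("ob",-.0405,1),("blue",-.0135,0)):
        P=btip(p,s,on);print(n,P.round(4),"piv",bp(p,s,0,0,.002).round(4),"W",proj(*W,P).round(1),"S",proj(*S,P).round(1))
E
python3 fit.py
```

```text
[0.49234729 0.05511634 0.39689109 0.19212275 0.03083362] [[-1.4, 0.3], [0.4, -0.4], [-1.2, -0.5], [0.1, 1.1], [-0.3, 0.1], [0.1, 0.3], [0.3, 0.1], [-1.2, 0.5], [0.7, 0.5], [-0.1, -1.2], [1.1, 1.4], [-0.3, 0.4], [0.8, 0.2], [-0.3, -2.1]]
oa [0.4703 0.1221 0.1013] piv [0.4658 0.1172 0.0679] W [259.6  91.6] S [209.9 218.1]
ob [0.5121 0.0225 0.1013] piv [0.5075 0.0176 0.0679] W [261.1 233.1] S [249.8 227.7]
blue [0.4779 0.0314 0.0937] piv [0.4971 0.0425 0.0679] W [226.3 204.9] S [237.9 235.5]
```

>>> creep_tool(steps=[{"twist": -0.095},{"twist": -0.095},{"sx": 0.0265,"sy": 0.01,"sz": 0.02},{"sx": 0.0265,"sy": 0.01,"sz": 0.02},{"sx": 0.0265,"sy": 0.0095,"sz": 0.02}])

```text
clock: 1.2
position: [0.4909, 0.1362, 0.1928]
ee_rot: [0.001, 0.473, 0.881, 0.0]
contact_force: [0.1, 0.6, 0.7]
width: 0.0003
gripper_force: 0.0
```

>>> creep_tool(steps=[{"sz": 0.026},{"sz": 0.026},{},{}])

```text
clock: 1.53
position: [0.4896, 0.1356, 0.1403]
ee_rot: [-0.001, 0.471, 0.882, -0.001]
contact_force: [-0.2, -0.5, 1.1]
width: 0.0002
gripper_force: 0.0
```

```bash
python3 look.py w2
```

```text
1.5333 [0.48955375 0.13564838 0.14031654] [-0.00125736  0.47147503  0.88187795 -0.00100314] 0.00015361563712765075
```

>>> creep_tool(steps=[{"sz": 0.025},{}])

```text
clock: 1.75
position: [0.4896, 0.1354, 0.1156]
ee_rot: [-0.001, 0.472, 0.882, -0.001]
contact_force: [-0.6, -0.4, -0.2]
width: 0.0002
gripper_force: 0.0
```

>>> creep_tool(steps=[{"sy": -0.006},{"sy": -0.006},{}])

```text
clock: 2.0
position: [0.4792, 0.1286, 0.1177]
ee_rot: [0.0, 0.471, 0.882, 0.0]
contact_force: [-0.2, -0.2, -0.3]
width: 0.0001
gripper_force: 0.0
```

>>> creep_tool(steps=[{"sy": -0.006},{"sy": -0.006},{}])

```text
clock: 2.25
position: [0.4693, 0.1221, 0.1172]
ee_rot: [0.0, 0.471, 0.882, 0.0]
contact_force: [0.4, -1.0, 2.5]
width: -0.0
gripper_force: 1.3
```

>>> creep_tool(steps=[{"sy": -0.005,"sz": 0.001},{}])

```text
clock: 2.42
position: [0.4646, 0.1194, 0.1156]
ee_rot: [-0.0, 0.471, 0.882, -0.0]
contact_force: [0.2, -1.0, -0.5]
width: 0.0001
gripper_force: 0.0
```

>>> creep_tool(steps=[{"sy": -0.005,"sz": 0.001},{}])

```text
clock: 2.58
position: [0.4598, 0.1166, 0.1137]
ee_rot: [-0.001, 0.471, 0.882, -0.001]
contact_force: [-0.4, 0.8, -0.4]
width: -0.0002
gripper_force: 0.0
```

>>> creep_tool(steps=[{"sy": -0.005},{}])

```text
clock: 2.75
position: [0.4565, 0.1139, 0.114]
ee_rot: [-0.0, 0.471, 0.882, -0.0]
contact_force: [0.4, 0.7, -0.9]
width: 0.0005
gripper_force: 0.0
```

```bash
cat > col.py <<'E'
import sys
from fit import *
n=sys.argv[1];c=cam(n,"")
im=cv2.cvtColor(cv2.imread(f"pics/{n}.png"),cv2.COLOR_BGR2HSV)
for nm,lo,hi in(("orange",(5,200,90),(20,255,255)),("blue",(105,150,80),(125,255,255))):
    k,_,st,ce=cv2.connectedComponentsWithStats(cv2.inRange(im,lo,hi));print(nm,[(int(st[i][4]),st[i][:4].tolist(),ce[i].round(1).tolist()) for i in range(1,k) if st[i][4]>25])
for nm,s in(("oa",.0675),("ob",-.0405),("blue",-.0135)):print(nm,"ON",proj(*c,btip(p,s,1)).round(),"OFF",proj(*c,btip(p,s,0)).round(),"strip",proj(*c,bp(p,s,.031,0,.004)).round())
E
python3 look.py w3; python3 col.py w3
```

```text
2.75 [0.45648673 0.11386609 0.1139802 ] [-4.48217096e-04  4.70983702e-01  8.82141666e-01 -4.81489002e-04] 0.00048629354380577895
orange [(569, [349, 246, 16, 43], [356.2, 266.5]), (198, [264, 250, 36, 16], [287.5, 255.5]), (101, [239, 257, 19, 19], [248.7, 263.9])]
blue []
oa ON [312. 289.] OFF [244. 281.] strip [356. 267.]
ob ON [264. 481.] OFF [208. 467.] strip [306. 441.]
blue ON [274. 440.] OFF [216. 426.] strip [317. 402.]
```

>>> creep_tool(steps=[{"sz": -0.03},{"sz": -0.03},{"sx": -0.0356,"sy": 0.0067},{"sx": -0.0356,"sy": 0.0067},{"sx": -0.0356,"sy": 0.0067}])

```text
clock: 3.22
position: [0.5345, 0.0362, 0.1753]
ee_rot: [0.001, 0.47, 0.882, 0.0]
contact_force: [0.1, 0.2, 0.1]
width: -0.0005
gripper_force: 0.0
```

>>> creep_tool(steps=[{},{},{"sz": 0.01}])

```text
clock: 3.47
position: [0.5341, 0.0368, 0.1651]
ee_rot: [0.001, 0.471, 0.882, 0.001]
contact_force: [0.1, 0.1, 0.3]
width: 0.0001
gripper_force: 0.0
```

```bash
python3 look.py w4; python3 col.py w4
```

```text
3.4667 [0.53412997 0.03682999 0.16511366] [8.29870908e-04 4.71290708e-01 8.81977288e-01 6.64979347e-04] 8.283141713907194e-05
orange [(507, [300, 15, 13, 45], [305.6, 36.9]), (1639, [198, 19, 58, 33], [226.5, 35.8]), (292, [262, 211, 10, 31], [266.8, 225.4]), (649, [208, 214, 24, 34], [219.9, 229.7])]
blue [(340, [271, 167, 10, 34], [275.5, 183.5]), (1228, [178, 172, 54, 29], [204.7, 185.3])]
oa ON [260.  25.] OFF [201.  29.] strip [306.  37.]
ob ON [224. 240.] OFF [175. 235.] strip [267. 227.]
blue ON [232. 193.] OFF [181. 190.] strip [276. 185.]
```

>>> creep_tool(steps=[{"sz": 0.025},{"sz": 0.025},{},{"sy": -0.006},{"sy": -0.006}])

```text
clock: 3.93
position: [0.5232, 0.0305, 0.1149]
ee_rot: [0.0, 0.47, 0.882, 0.0]
contact_force: [0.2, -0.2, 0.3]
width: -0.0001
gripper_force: 0.0
```

>>> creep_tool(steps=[{"sy": -0.006},{"sy": -0.006},{"sy": -0.005},{"sy": -0.005},{}])

```text
clock: 4.35
position: [0.5038, 0.017, 0.1146]
ee_rot: [-0.0, 0.471, 0.882, -0.001]
contact_force: [0.5, 0.2, -0.2]
width: 0.0002
gripper_force: 0.0
```

>>> creep_tool(steps=[{"sy": -0.005},{},{"sz": -0.03},{"sz": -0.03},{}])

```text
clock: 4.77
position: [0.5047, 0.0146, 0.1792]
ee_rot: [0.005, 0.471, 0.882, 0.002]
contact_force: [1.1, 0.1, 0.5]
width: -0.0003
gripper_force: 0.0
```

```bash
python3 look.py w5; python3 col.py w5
```

```text
4.7667 [0.50473985 0.01458517 0.17921173] [0.00477886 0.47095003 0.88214497 0.00186566] -0.0002522699371733579
orange [(482, [362, 15, 15, 42], [368.8, 35.6]), (1347, [272, 19, 49, 31], [295.8, 34.7]), (296, [319, 200, 10, 32], [323.4, 215.0]), (1003, [238, 204, 44, 30], [259.1, 217.5])]
blue [(341, [328, 159, 12, 33], [333.7, 175.0]), (1034, [245, 164, 46, 28], [267.6, 176.5])]
oa ON [335.  25.] OFF [277.  28.] strip [369.  35.]
ob ON [290. 227.] OFF [242. 223.] strip [324. 216.]
blue ON [300. 182.] OFF [250. 179.] strip [334. 175.]
```

>>> creep_tool(steps=[{"sx": 0.0144,"sy": -0.0205},{"sx": 0.0144,"sy": -0.0205},{},{"sz": 0.02},{"sz": 0.02}])

```text
clock: 5.23
position: [0.4517, 0.0161, 0.1343]
ee_rot: [0.002, 0.471, 0.882, 0.001]
contact_force: [0.1, 0.5, -0.1]
width: 0.0001
gripper_force: 0.0
```

>>> creep_tool(steps=[{},{}])

```text
clock: 5.4
position: [0.4502, 0.0163, 0.1332]
ee_rot: [-0.002, 0.471, 0.882, -0.001]
contact_force: [-0.3, 0.1, 0.1]
width: -0.0002
gripper_force: 0.0
```

>>> creep_tool(steps=[{"sx": -0.0025,"sz": 0.014},{"sz": 0.014},{},{"sy": 0.006},{"sy": 0.006}])

```text
clock: 5.82
position: [0.4636, 0.0208, 0.1073]
ee_rot: [0.001, 0.471, 0.882, 0.0]
contact_force: [-0.5, -0.9, 0.2]
width: 0.0001
gripper_force: 0.0
```

>>> creep_tool(steps=[{"sy": 0.006},{"sy": 0.006},{"sy": 0.005},{"sy": 0.005},{}])

```text
clock: 6.23
position: [0.4725, 0.0267, 0.1109]
ee_rot: [-0.004, 0.467, 0.884, -0.011]
contact_force: [-29.0, -21.4, 56.0]
width: -0.0002
gripper_force: 29.8
```

>>> creep_tool(steps=[{"sy": 0.005},{},{"sz": -0.03},{"sz": -0.03},{}])

```text
clock: 6.65
position: [0.4897, 0.0359, 0.1726]
ee_rot: [0.006, 0.471, 0.882, 0.003]
contact_force: [0.9, -0.5, 0.6]
width: -0.0001
gripper_force: 0.0
```

```bash
python3 look.py w6; python3 col.py w6
```

```text
6.65 [0.48965464 0.03591808 0.1726066 ] [0.00605162 0.47086916 0.88217769 0.0028523 ] -6.14546869241674e-05
orange [(455, [362, 64, 15, 41], [368.9, 84.3]), (1197, [273, 72, 49, 25], [296.6, 84.1]), (282, [319, 242, 11, 30], [323.7, 256.5]), (528, [239, 244, 44, 30], [257.3, 255.0])]
blue [(323, [329, 202, 11, 33], [333.9, 217.6]), (778, [275, 207, 30, 33], [290.2, 221.8])]
oa ON [335.  80.] OFF [278.  81.] strip [369.  84.]
ob ON [291. 272.] OFF [243. 267.] strip [324. 257.]
blue ON [301. 230.] OFF [251. 226.] strip [334. 218.]
```

```bash
python3 - <<'E'
import cv2
a=cv2.imread("pics/w6.png");cv2.imwrite("pics/w6z.png",cv2.resize(a[40:340,200:420],(440,600),interpolation=cv2.INTER_CUBIC))
E
```

```text
(no output)
```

View pics/w6z.png

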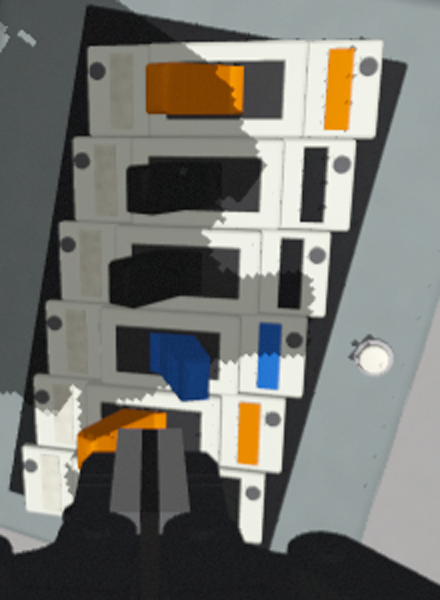

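Blue is ON (leans back), both oranges OFF. On to the canister.

>>> creep_tool(steps=[{"sz": -0.039,"twist": 0.08},{"sz": -0.039,"twist": 0.08},{"sz": -0.039,"twist": 0.08},{"sz": -0.039,"twist": 0.083},{}])

```text
clock: 7.12
position: [0.4888, 0.0359, 0.3301]
ee_rot: [0.006, 0.607, 0.794, 0.004]
contact_force: [0.5, -0.5, 0.4]
width: 0.0003
gripper_force: 0.0
```

>>> creep_tool(steps=[{"sx": -0.036,"sy": 0.0032},{"sx": -0.036,"sy": 0.0032},{"sx": -0.036,"sy": 0.0032},{"sx": -0.036,"sy": 0.0032}], aperture=0.07)

```text
clock: 7.45
position: [0.5358, -0.1006, 0.322]
ee_rot: [0.0, 0.606, 0.795, 0.0]
contact_force: [-0.4, 0.5, -0.6]
width: 0.048
gripper_force: 0.0
```

>>> creep_tool(steps=[{"sx": -0.036,"sy": 0.0032},{"sx": -0.036,"sy": 0.0032},{"sx": -0.036,"sy": 0.0032},{"sx": -0.036,"sy": 0.0032}])

```text
clock: 7.78
position: [0.5863, -0.2367, 0.3215]
ee_rot: [-0.0, 0.606, 0.795, 0.0]
contact_force: [-0.2, 0.2, -0.4]
width: 0.0698
gripper_force: 0.0
```

>>> creep_tool(steps=[{},{},{}])

```text
clock: 8.03
position: [0.5855, -0.2347, 0.3214]
ee_rot: [-0.001, 0.607, 0.795, 0.0]
contact_force: [0.0, 0.2, 0.5]
width: 0.0702
gripper_force: 0.0
```

```bash
python3 look.py w7; python3 - <<'E'
from h import *
c=cam("w7","")
for n,P in(("handle",(.584,-.213,.215)),("a",(.5745,-.185,.215)),("b",(.590,-.243,.215)),("mat",(.412,-.212,.008)),("tin",(.406,-.352,.194))):print(n,proj(*c,np.array(P)).round())
E
```

```text
8.0333 [ 0.58546916 -0.23466568  0.32135224] [-1.06507457e-03  6.06650631e-01  7.94967810e-01  2.41040923e-04] 0.07019949831790198
handle [281. 185.]
a [278. 139.]
b [277. 230.]
mat [135. 105.]
tin [  7. 290.]
```

View pics/w7.png

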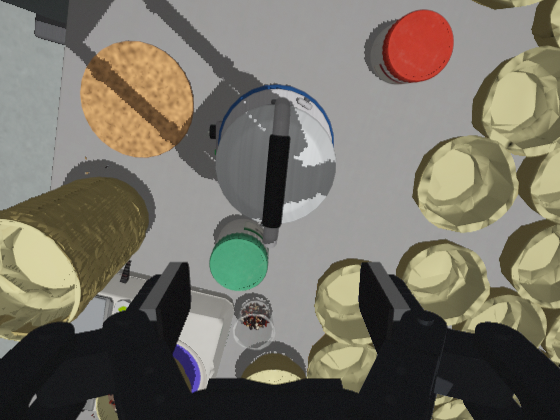

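The picture shows the grip from (281,137) to (271,227), mat centred (137,99), green pot (239,263) clear below the handle.

```bash
python3 - <<'E'
from h import *
c=cam("w7","");a=at(*c,(280.5,137),.217);b=at(*c,(272,226),.217);h=(a+b)/2
print(a,b,np.linalg.norm(a-b),h,"angle",np.degrees(np.arctan2(a[1]-b[1],a[0]-b[0])))
print("mat",at(*c,(137,99),.008),at(*c,(81,99),.008),"tin",at(*c,(25,280),.194))
t=np.array([.58546916,-.23466568,.32135])
q=R.from_quat([.60665,.794968,.00024,-.001065]).as_matrix();print("tool delta",q.T@(h-t),"toolx ang",np.degrees(np.arctan2(q[1,0],q[0,0])))
E
```

```text
[ 0.57551958 -0.18349824  0.217     ] [ 0.58560577 -0.24047563  0.217     ] 0.05786323781231233 [ 0.58056268 -0.21198694  0.217     ] angle 100.03855258854686
mat [ 0.41352244 -0.20425623  0.008     ] [ 0.351477   -0.22122472  0.008     ] tin [ 0.41829642 -0.33974809  0.194     ]
tool delta [0.02296241 0.00134862 0.10439459] toolx ang 105.304539144078
```

>>> creep_tool(steps=[{"sx": 0.023,"sy": 0.0013},{"twist": 0.09},{"sz": 0.034},{"sz": 0.034},{"sz": 0.02}])

```text
clock: 8.5
position: [0.5791, -0.21, 0.2321]
ee_rot: [-0.001, 0.641, 0.768, -0.0]
contact_force: [-0.2, 0.8, 0.2]
width: 0.07
gripper_force: 0.0
```

>>> creep_tool(steps=[{"sz": 0.0145},{},{}])

```text
clock: 8.75
position: [0.5803, -0.2112, 0.2199]
ee_rot: [-0.001, 0.641, 0.767, 0.0]
contact_force: [0.2, -0.4, -0.2]
width: 0.0698
gripper_force: 0.0
```

>>> creep_tool(steps=[{},{},{},{},{}], aperture=0, force=60)

```text
clock: 9.17
position: [0.5807, -0.213, 0.2207]
ee_rot: [0.001, 0.642, 0.767, -0.0]
contact_force: [-0.4, -0.1, 1.7]
width: 0.0107
gripper_force: 58.6
```

>>> creep_tool(steps=[{},{},{}])

```text
clock: 9.42
position: [0.5806, -0.213, 0.2207]
ee_rot: [0.0, 0.642, 0.767, -0.0]
contact_force: [-2.1, 0.0, 5.5]
width: 0.0111
gripper_force: 58.5
```

>>> creep_tool(steps=[{"sz": -0.008},{"sz": -0.01},{"sz": -0.012},{"sz": -0.012},{}], force=70)

```text
clock: 9.83
position: [0.5819, -0.2131, 0.2639]
ee_rot: [0.002, 0.642, 0.767, 0.001]
contact_force: [1.0, -0.2, -6.2]
width: 0.0109
gripper_force: 68.2
```

>>> creep_tool(steps=[{"sz": -0.01},{},{}])

```text
clock: 10.08
position: [0.5809, -0.2128, 0.2717]
ee_rot: [0.0, 0.642, 0.767, 0.0]
contact_force: [-0.1, 0.5, -6.3]
width: 0.0108
gripper_force: 68.5
```

```bash
python3 - <<'E'
from rig import manip, get_image
s=manip.get_state();print(s["moment"],s["position"],s["ee_rot"],s["contact_force"])
E
```

```text
[ 0.06041739 -0.00497679 -0.00862662] [ 0.5808541  -0.21278913  0.27173153] [1.31260600e-04 6.41833843e-01 7.66843725e-01 4.83369168e-05] [-0.14313699  0.52087106 -6.3426304 ]
```

>>> creep_tool(steps=[{"sx": 0.002,"sy": -0.01},{"sx": 0.004,"sy": -0.02},{"sx": 0.005,"sy": -0.025},{"sx": 0.005,"sy": -0.025},{"sx": 0.005,"sy": -0.025}])

```text
clock: 10.5
position: [0.4712, -0.2099, 0.2708]
ee_rot: [-0.001, 0.642, 0.767, -0.0]
contact_force: [-0.3, -0.1, -6.0]
width: 0.0107
gripper_force: 68.5
```

>>> creep_tool(steps=[{"sx": 0.005,"sy": -0.025},{"sx": 0.004,"sy": -0.02},{"sx": 0.0035,"sy": -0.011},{"sx": 0.001,"sy": -0.004},{}])

```text
clock: 10.92
position: [0.4115, -0.2075, 0.2719]
ee_rot: [0.0, 0.642, 0.767, 0.0]
contact_force: [0.9, 0.1, -5.7]
width: 0.0108
gripper_force: 68.5
```

>>> creep_tool(steps=[{},{},{}])

```text
clock: 11.17
position: [0.4133, -0.2081, 0.2717]
ee_rot: [0.0, 0.642, 0.767, 0.0]
contact_force: [-0.4, 0.1, -5.4]
width: 0.0106
gripper_force: 68.5
```

```bash
python3 look.py w8
```

```text
11.1667 [ 0.41332107 -0.20806936  0.2717028 ] [2.53883006e-04 6.41647836e-01 7.66999315e-01 2.02025493e-04] 0.010575060762742047
```

>>> creep_tool(steps=[{"sz": 0.015},{"sz": 0.022},{"sz": 0.022},{"sz": 0.016},{"sz": 0.008}])

```text
clock: 11.63
position: [0.4116, -0.207, 0.1865]
ee_rot: [-0.002, 0.642, 0.767, -0.0]
contact_force: [0.0, 0.4, -6.0]
width: 0.0106
gripper_force: 68.5
```

>>> creep_tool(steps=[{"sz": 0.004},{},{"sz": 0.004},{"sz": 0.002},{}])

```text
clock: 12.05
position: [0.4125, -0.208, 0.1791]
ee_rot: [0.0, 0.642, 0.767, 0.0]
contact_force: [-0.9, 0.3, -6.4]
width: 0.0105
gripper_force: 68.5
```

>>> creep_tool(steps=[{"sz": 0.002},{},{}])

```text
clock: 12.3
position: [0.4122, -0.2078, 0.177]
ee_rot: [0.0, 0.642, 0.767, 0.0]
contact_force: [0.0, -0.3, -5.9]
width: 0.0104
gripper_force: 68.6
```

>>> creep_tool(steps=[{"sz": 0.002},{},{}])

```text
clock: 12.55
position: [0.4121, -0.2077, 0.1747]
ee_rot: [-0.0, 0.642, 0.767, 0.0]
contact_force: [0.3, 0.3, -5.9]
width: 0.0108
gripper_force: 68.5
```

>>> creep_tool(steps=[{"sz": 0.001},{},{}])

```text
clock: 12.8
position: [0.4123, -0.2079, 0.1739]
ee_rot: [0.0, 0.642, 0.767, 0.0]
contact_force: [0.1, -0.1, -5.3]
width: 0.0107
gripper_force: 68.8
```

>>> creep_tool(steps=[{"sz": 0.001},{},{}])

```text
clock: 13.05
position: [0.4123, -0.2082, 0.1738]
ee_rot: [0.001, 0.642, 0.767, -0.0]
contact_force: [-2.1, 0.9, 5.9]
width: 0.0107
gripper_force: 69.7
```

>>> creep_tool(steps=[{"sz": 0.001},{},{}])

```text
clock: 13.3
position: [0.4125, -0.2083, 0.1738]
ee_rot: [0.001, 0.642, 0.767, -0.0]
contact_force: [-5.1, 1.0, 13.1]
width: 0.0108
gripper_force: 70.5
```

Seated. Ease off, open, retreat and check.

>>> creep_tool(steps=[{"sz": -0.0015},{}])

```text
clock: 13.47
position: [0.4125, -0.2081, 0.1738]
ee_rot: [0.001, 0.642, 0.767, 0.0]
contact_force: [-1.9, -0.3, 3.6]
width: 0.0109
gripper_force: 69.6
```

>>> creep_tool(steps=[{},{},{},{},{}], aperture=0.06)

```text
clock: 13.88
position: [0.4124, -0.2079, 0.1733]
ee_rot: [0.0, 0.642, 0.767, 0.0]
contact_force: [-0.5, -0.1, -0.1]
width: 0.0599
gripper_force: 0.0
```

>>> creep_tool(steps=[{"sz": -0.01},{"sz": -0.02},{"sz": -0.035},{"sz": -0.035},{"sz": -0.035}])

```text
clock: 14.3
position: [0.412, -0.2076, 0.3096]
ee_rot: [-0.0, 0.642, 0.767, 0.0]
contact_force: [0.2, -0.4, 0.4]
width: 0.0599
gripper_force: 0.0
```

>>> creep_tool(steps=[{"sx": 0.03,"sy": 0.01,"sz": -0.02},{"sx": 0.03,"sy": 0.01,"sz": -0.02},{"sx": 0.03,"sy": 0.01},{"sx": 0.03},{}])

```text
clock: 14.72
position: [0.4196, -0.0799, 0.349]
ee_rot: [-0.001, 0.64, 0.768, 0.002]
contact_force: [-0.3, -0.7, -0.3]
width: 0.0601
gripper_force: 0.0
```

>>> creep_tool(steps=[{"sx": 0.03,"sy": 0.03},{"sx": 0.03,"sy": 0.03},{},{}])

```text
clock: 15.05
position: [0.469, -0.0149, 0.3478]
ee_rot: [-0.0, 0.64, 0.768, -0.0]
contact_force: [-0.9, -0.8, -0.5]
width: 0.0599
gripper_force: 0.0
```

```bash
python3 look.py w9; python3 col.py w9; python3 - <<'E'
import cv2,numpy as np
from rig import manip, get_image
im=[get_image(n)["img"][:,:,::-1] for n in("scene","side")]
a=im[0][195:365,170:420];b=im[1][170:320,200:390]
cv2.imwrite("pics/fin.png",np.hstack([cv2.resize(a,(400,300)),cv2.resize(b,(380,300))]))
o=cv2.imread("pics/scene0.png");cv2.imwrite("pics/diff.png",cv2.absdiff(o,im[0]))
w=cv2.imread("pics/w9.png");c=np.hstack([cv2.resize(w,(400,300)),cv2.resize(cv2.imread("pics/w8.png"),(380,300))])
cv2.imwrite("pics/fin.png",np.vstack([cv2.imread("pics/fin.png"),c]))
E
```

```text
15.05 [ 0.46896814 -0.01490125  0.34777524] [-2.71500353e-04  6.40402381e-01  7.68039471e-01 -2.97611145e-04] 0.05988908336617288
orange [(133, [317, 15, 13, 24], [323.0, 26.6]), (386, [271, 33, 29, 22], [285.1, 43.9]), (95, [335, 127, 11, 19], [340.4, 135.8]), (320, [293, 141, 26, 22], [305.5, 151.4])]
blue [(110, [331, 100, 12, 21], [336.4, 110.1]), (237, [301, 114, 22, 16], [311.7, 121.6]), (514, [282, 274, 64, 55], [312.4, 286.8])]
oa ON [303.  31.] OFF [274.  45.] strip [323.  26.]
ob ON [323. 146.] OFF [297. 156.] strip [341. 135.]
blue ON [319. 119.] OFF [291. 130.] strip [337. 110.]
```

View pics/fin.png

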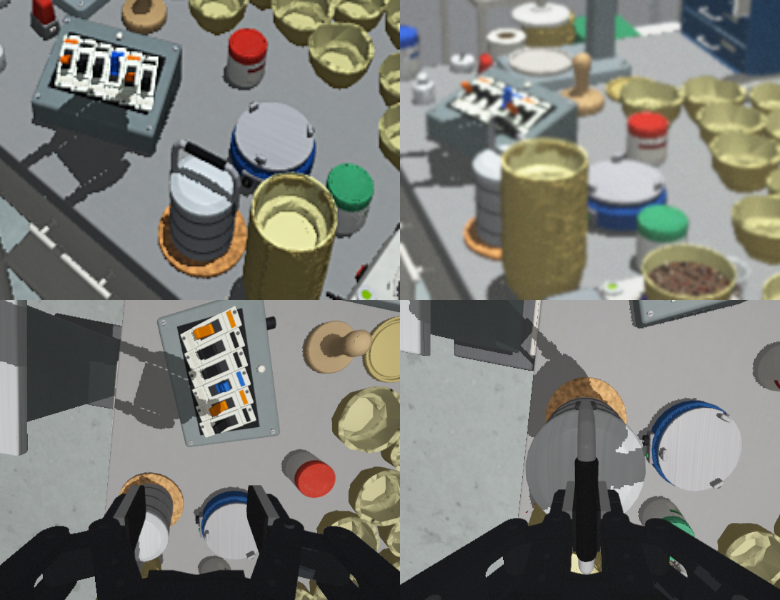

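The composite shows the canister upright within the mat, bystanders in place, oranges and blue as required. One numeric check of the black levers, then hand in.

```bash
python3 - <<'E'
from fit import *
for n in("w1","w9"):
    c=cam(n,"");g=cv2.cvtColor(cv2.imread(f"pics/{n}.png"),cv2.COLOR_BGR2GRAY)
    for s in(.0405,.0135,-.0675):
        v=[]
        for on in(0,1):
            x,y=proj(*c,btip(p,s,on)).round().astype(int);v.append(((int(x),int(y)),round(float(g[y-2:y+3,x-2:x+3].mean()))))
        print(n,s,"OFF/ON px",v)
E
```

```text
w1 0.0405 OFF/ON px [((224, 137), 19), ((260, 130), 28)]
w1 0.0135 OFF/ON px [((225, 172), 19), ((260, 166), 27)]
w1 -0.0675 OFF/ON px [((229, 266), 36), ((261, 264), 84)]
w9 0.0405 OFF/ON px [((280, 75), 32), ((308, 61), 57)]
w9 0.0135 OFF/ON px [((286, 103), 33), ((313, 91), 57)]
w9 -0.0675 OFF/ON px [((302, 181), 35), ((328, 172), 62)]
```

All black levers still OFF as at the start.

```bash
python3 -c "
from rig import manip, get_image
print(manip.sign_off())"
```

```text
the job is handed in; nothing more can be done
None
```

Job handed in at about 15 s: both orange breakers are off, the blue breaker is on (switched before the canister was moved), the canister stands upright on the cork mat, and the black breakers and bystanders look unmoved in the last pictures; while pushing the blue lever the wrist force was about 67 N (limit 120 N).

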